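# Tighten and prove the rack's clamp screw

## Task

The parrot keeps lifting off the upper tier of the acrylic rack: turn the crank of its clamp screw clockwise until it comes up tight, then load it further in the same direction to about 16 N at its upright pin and hold that for a second or more (20 N and more would crack the acrylic). Ease off and check that the screw holds by pushing the pin the other way with about 5 N for at least half a second, without undoing the screw, then let go of the crank and leave everything else on the rack and shelf where it is.

Things in the scene. Friction and masses are not known exactly. Their poses are not given: they have to be found in the camera images.
- rack: Two-tier clear acrylic rack, 250 (x) x 190 (y) x 112 mm high, its feet screwed to the shelf. Origin at the shelf surface under its middle; z up. The upper tier's top is 112 mm above the shelf. When the clamp screw is tight, the crank's pin lies 10 to 50 mm to the rack's +y side of the screw axis; pushed back with over 7.5 N at the pin it comes undone.
- screw: Clamp screw's hexagonal steel head, 26 mm across, on the middle of the upper tier. Origin on its upright axis, 116 mm above the shelf; z up, x along the crank lever while that is unloaded. Clockwise from above tightens. Turning it takes about 8 N at the crank's pin (0.56 N m), either way. It comes up dead tight 40 to 63 degrees from the start; where exactly must be felt.
- knob (a point): Middle of the upright round steel pin on the end of the crank lever: 16 mm diameter, 48 mm tall (138 to 186 mm above the shelf, this point 162), 70 mm from the screw axis. The pin revolves freely on its own axis. The lever is a flat bar 14 mm wide, 10 mm thick, its top 138 mm above the shelf. It springs about the screw axis, without play: 1 mm at the pin per 3 N.
- block_a_mid (a point): Pine block 35 x 60 x 30 mm standing on the upper tier, on the far (+x) part (its middle). A bystander: leave it alone.
- block_b_mid (a point): Pine block 35 x 60 x 30 mm on the lower tier (its middle). A bystander: leave it alone.
- block_c_mid (a point): Pine block 60 x 40 x 30 mm on the shelf (its middle). A bystander: leave it alone.
- dish_mid (a point): Green ceramic treat dish, 110 mm wide, 38 mm high, on the shelf (its middle). A bystander: leave it alone.
- bell_mid (a point): Stainless steel bell, 60 mm wide, 66 mm high, standing on the shelf (its middle). A bystander: leave it alone.
- ball_mid (a point): Clear plastic foraging ball with flat foot, 70 mm wide, 64 mm high, on the shelf (its middle). A bystander: leave it alone.
- toy_mid (a point): Red acrylic foot toy: discs of 36 mm on a bar, 70 mm long, on the shelf (its middle). A bystander: leave it alone.

How it is judged:
By the outcome, as a careful person would: the job done as asked, in the order asked, and still so for the second after the job is handed in, with the robot touching nothing.
It also fails if it takes over 69 s, if anything falls off the work surface, if the arm or the gripper's body presses on something with over 40 N, if the wrist force passes 120 N, or if a joint passes its speed limit or range.

## Robot

A 7-joint arm with a two-finger parallel gripper is mounted at the origin on the work surface. World frame = base frame: x ahead of the robot, y to its left, z up, the work surface at z = 0. Lengths are in mm, angles in degrees, forces in N, time in s.
With the tool pointing down it reaches from about 425 to 875 mm from the base axis. Payload 8.4 kg.
Tool frame: the origin (TCP) lies between the finger pads; the fingertips stand 8 mm ahead of it and the grasp point (between the pads) lies 11 mm behind it; z points along the fingers, y is the line along which they close (so a half turn about z gives the same grasp; the last joint's range is limited). The gripper opens to 87 mm and grips with 3 to 60 N. Pads are 19 mm wide; open, the fingers measure 117 mm over their backs; the gripper's body (75 mm by 190 mm) begins 51 mm behind the grasp point.
Start: joints at [65.478, 19.091, 2.286, 83.961, -0.768, 76.965, -3.352], TCP at [209.867, -615.158, 230.546] pointing down, gripper open.
Joint ranges: [-147.57, 147.57], [-21.85, 119.76], [-74.77, 79.35], [14.55, 137.4], [-85.83, 265.84], [4.83, 119.75], [-152.11, 152.11]. Speed limits (degrees/s): [127.2, 127.2, 159.86, 159.86, 180, 180, 180].

## Interface

Orientations are given as [roll, pitch, yaw] about the fixed x, y, z axes, in that order (R = Rz(yaw) Ry(pitch) Rx(roll)).
In Python, from workcell import arm gives the robot as it stands. The module is installed in compiled form; this text tells all that it offers.
- The arm moves only by the tool jog_arm, never from a script. Its argument "rows" is a list of rows, each a list of 4 numbers: the shift along the tool's x, y, z in cm, then the turn about the tool's z in degrees. In form: [[tx, ty, tz, turn], ...]. A call has 1 to 5 rows; each row shifts and turns the commanded pose from where the row before left it, along the tool's axes as they then stand; what a row does not reach is not made up. A row lasts 1/10 s, in which the tool goes at most 50 mm and 8.59 degrees, less where a joint would pass 70% of its speed; a pose out of reach is approached as far as the arm can. A call is refused whole if a number of a shift passes 5 or a number of a turn 8.59, either way. A call with a gripper value outside its range is refused whole. "hand" is the finger opening in cm, from 0 to 8.7, set as the call begins (left out, the last holds). The fingers move at their own pace and stop on an object; "force" is the grip in N (left out, the last holds). Time passes only in rows, so rows that do not move let the fingers close. It gives the time, the measured TCP pose, the force, the opening and the grip force at its end, in the units of the state.
- arm.get_state(): the state, without advancing time (a new reading comes with each control period).
- arm.capture(name): name is "scene" or "top" or "wrist"; returns a dict with "image" (420x560x3 uint8, red, green, blue), "vfov" (degrees; the focal length in pixels is half the picture's height over the tangent of half this angle, whatever the lens; pixels are square), "cx", "cy" (the principal point, pixels), "k1" (the pictures are not rectified: a ray, as slopes to the right and down, at radius r is drawn at 1 + k1 r^2 times it, then the intrinsics apply), "R" (3x3) and "t" (3): a world point X has camera coordinates R X + t. Camera axes: x right, y down, z forward; pixel columns grow to the right and rows downward; lengths in mm; the calibration is good to about 2 mm. A picture is of the moment at which its call begins. There is no depth.
- arm.close_job(): hands the job in; it is judged then, once.
The state is a dict: "t": time; "joints": joint angles; "qvel": joint speeds; "effort": joint torques, N m; "tcp_pos": TCP position; "eef_rot": TCP orientation; "contact_force": force on the tool from outside, world axes, zero at the start; "wrist_torque": the same for the moment, N m; "grip_width": finger opening in mm; "finger_force": force on a finger pad.
Only numpy, scipy, OpenCV 4.12 (cv2) and the standard library are available. Lean on these libraries where they do the work, as an engineer would, in place of code of your own. Each camera call takes 0.05 s, during which the arm holds its last target. There are 200 camera calls.

## Working session

There is one attempt and no reset: what is moved stays moved. The work goes in short steps, Python scripts to look and compute and a tool call to move; the robot and the scene stay as the last step left them, time stands still between calls to the robot, and variables do not carry over. Pictures are saved under pics/ and viewed, at most 10 in all, crops included, and the job is handed in when it is done.

Besides the shell and the picture viewer there is one more tool, called after ">>>" in YAML: its name, and indented under it one key for each argument. jog_arm: Moves the arm, as the interface text tells. Its arguments: {"type":"object","properties":{"rows":{"type":"array","items":{"type":"array","items":{"type":"number"}}},"hand":{"type":"number"},"force":{"type":"number"}},"required":["rows"]}

```bash
mkdir -p pics; cat > h.py <<'E'
import numpy as np, cv2
from workcell import arm
def ray(c,u,v):
    im=c["image"]; f=im.shape[0]/2/np.tan(np.radians(c["vfov"])/2)
    K=np.array([[f,0,c["cx"]],[0,f,c["cy"]],[0,0,1.]])
    p=cv2.undistortPoints(np.array([[[u,v]]],float),K,np.array([c["k1"],0,0,0.]))[0,0]
    R=np.array(c["R"]);t=np.array(c["t"])
    return -R.T@t, R.T@np.array([p[0],p[1],1])
def plane(c,u,v,z):
    o,d=ray(c,u,v); return o+d*(z-o[2])/d[2]
def proj(c,X):
    im=c["image"]; f=im.shape[0]/2/np.tan(np.radians(c["vfov"])/2)
    K=np.array([[f,0,c["cx"]],[0,f,c["cy"]],[0,0,1.]])
    return cv2.projectPoints(np.array(X,float).reshape(-1,1,3),cv2.Rodrigues(np.array(c["R"],float))[0],np.array(c["t"],float),K,np.array([c["k1"],0,0,0.]))[0][:,0]
def cap(n,fn):
    c=arm.capture(n); cv2.imwrite("pics/"+fn,c["image"][:,:,::-1]); np.save("pics/"+fn+".npy",c,allow_pickle=True); return c
E
python3 - <<'E'
from h import *
for n in("scene","top","wrist"):
    c=cap(n,n+"1.png"); o,_=ray(c,280,210); print(n,o.round(),c["vfov"],c["k1"],np.round(c["R"],2).tolist())
s=arm.get_state(); print(s)
a=[cv2.imread(f"pics/{n}1.png") for n in("scene","top")]
E
```

```text
scene [1248.   47. 1154.] 44.16238805765049 -0.10496506061289745 [[-0.04, 1.0, 0.01], [0.81, 0.04, -0.59], [-0.59, -0.02, -0.81]]
top [ 399.    4. 1452.] 42.16529204325606 -0.05000490381780776 [[-0.01, -1.0, 0.0], [-1.0, 0.01, -0.08], [0.08, -0.0, -1.0]]
wrist [ 280. -590.  383.] 71.31647522297018 -0.06145295230538098 [[0.32, -0.95, -0.0], [-0.91, -0.31, 0.27], [-0.26, -0.09, -0.96]]
{'t': 0.15, 'joints': array([65.47599114, 19.12300218,  2.28416101, 83.99959687, -0.76685064,
       76.96561253, -3.35154733]), 'qvel': array([ 0.01795917, -0.15866448,  0.09556987, -0.31028957, -0.09100252,
       -0.00387485, -0.14360505]), 'effort': array([ 2.61856811e-03, -6.56845593e+01,  1.33721944e+00, -4.04111445e+01,
       -5.95239038e-02,  4.17014735e-02,  7.06951596e-05]), 'tcp_pos': array([ 209.76793334, -614.84162051,  229.85585103]), 'eef_rot': array([-1.79927215e+02,  5.50190939e-03,  1.88403127e+01]), 'contact_force': array([-0.15417939, -0.29940983,  0.37588626]), 'wrist_torque': array([ 0.0505218 , -0.02962607, -0.0057186 ]), 'finger_force': 0.0, 'grip_width': 86.94443744921294}
```

View pics/top1.png

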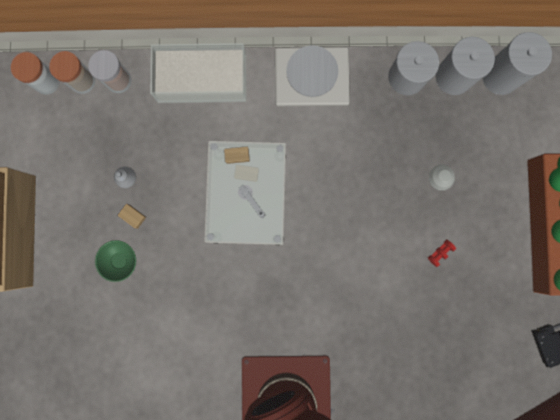

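View pics/scene1.png

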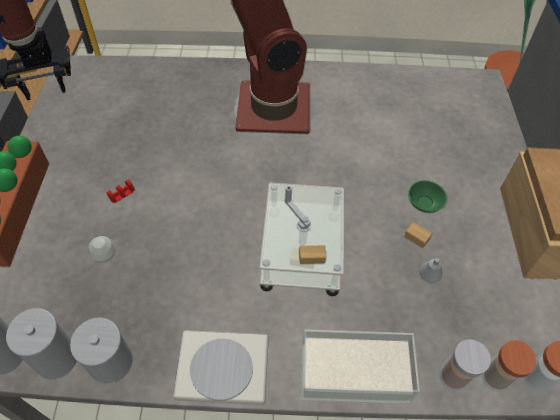

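The top view shows the rack at about (205–286, 142–244), with the screw head near (244,191) and the pin near (262,214). In the scene view the pin is near (289,192) and the head near (304,224). I'll enlarge both.

```bash
python3 - <<'E'
from h import *
t=cv2.imread("pics/top1.png")[130:255,195:295]; s=cv2.imread("pics/scene1.png")[175:300,250:350]
r=lambda a:cv2.resize(a,None,fx=4,fy=4,interpolation=cv2.INTER_CUBIC)
cv2.imwrite("pics/crop.png",np.hstack([r(t),r(s)])[:600])
E
```

```text
(no output)
```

View pics/crop.png

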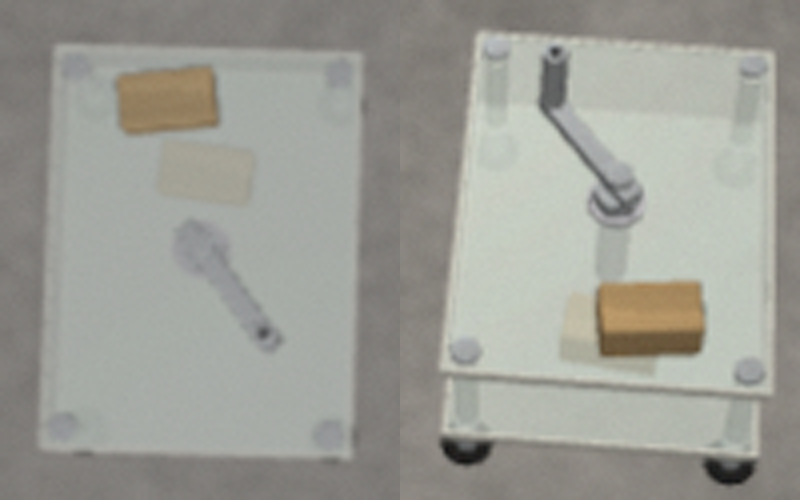

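The crop shows the pin top at crop (265,333), which is top-view (261.3,213.3), and at (556,50), which is scene-view (289,187.5). The rack corners are clear in both views.

```bash
python3 - <<'E'
from h import *
T=np.load("pics/top1.png.npy",allow_pickle=True).item();S=np.load("pics/scene1.png.npy",allow_pickle=True).item()
ct=lambda x,y:(195+(x-1.5)/4,130+(y-1.5)/4); cs=lambda x,y:(250+(x-401.5)/4,175+(y-1.5)/4)
def tri(a,b):
    (o1,d1),(o2,d2)=ray(T,*a),ray(S,*b)
    k=np.linalg.lstsq(np.c_[d1,-d2],o2-o1,rcond=None)[0]
    p,q=o1+d1*k[0],o2+d2*k[1]; return (p+q)/2,np.linalg.norm(p-q)
print("pin tri",tri(ct(265,333),cs(556,50)), plane(T,*ct(265,333),186), plane(S,*cs(556,50),186))
print("pin base S",plane(S,*cs(552,104),138))
A=np.array([plane(T,*ct(*p),112) for p in[(57,45),(362,52),(353,460),(40,450)]])
B=np.array([plane(S,*cs(*p),112) for p in[(475,30),(775,50),(773,393),(441,373)]])
for Q in(A,B): print(Q.round(1).tolist(),Q.mean(0).round(1),[round(np.linalg.norm(Q[i]-Q[i-1]),1) for i in range(4)])
print("head lever end T z138",plane(T,*ct(193,235),138),"washer S",plane(S,*cs(617,203),118),"head T",plane(T,*ct(202,247),120))
print("block T", [plane(T,*ct(*p),142).round(0) for p in[(118,70),(213,66),(218,128),(120,133)]])
E
```

```text
pin tri (array([478.60428153,  53.469324  , 187.43281157]), np.float64(1.2882540626472432)) [478.71677847  52.88033062 186.        ] [477.42147786  54.12331169 186.        ]
pin base S [481.65097729  53.16217738 138.        ]
[[664.7, 184.0, 112.0], [658.1, -6.1, 112.0], [404.8, 2.4, 112.0], [412.9, 194.5, 112.0]] [535.1  93.7 112. ] [np.float64(252.0), np.float64(190.2), np.float64(253.4), np.float64(192.3)]
[[404.5, 1.9, 112.0], [411.5, 195.7, 112.0], [663.3, 185.9, 112.0], [658.8, -5.0, 112.0]] [534.5  94.6 112. ] [np.float64(254.4), np.float64(193.9), np.float64(252.0), np.float64(191.0)]
head lever end T z138 [541.77286277  97.91990431 138.        ] washer S [539.66281552  94.72631767 118.        ] head T [536.25742544  93.71157995 120.        ]
block T [array([643., 143., 142.]), array([645.,  85., 142.]), array([606.,  82., 142.]), array([604., 142., 142.])]
```

Rack centre is about (535, 94) with yaw about −2°. The pin is at about (478.5, 53.3), which gives a radius of 69.6 mm against the stated 70 mm, at a crank angle of about 216°. Moving above the pin.

>>> jog_arm:
  rows:
    - [3.8,-1.9,0,0]
    - [3.8,-1.9,0,0]
    - [3.8,-1.9,0,0]
    - [3.8,-1.9,0,0]
    - [3.8,-1.9,0,0]
  hand: 5
  force: 60

```text
t: 0.65
tcp_pos: [359.9, -462.4, 230.4]
eef_rot: [-180.0, 0.0, 18.8]
contact_force: [-0.1, -0.2, 1.0]
grip_width: 55.5
finger_force: 0.0
```

>>> jog_arm:
  rows:
    - [3.8,-1.9,0,0]
    - [3.8,-1.9,0,0]
    - [2,-4.1,0,0]
    - [2,-4.1,0,0]
    - [2,-4.1,0,0]

```text
t: 1.15
tcp_pos: [435.7, -265.7, 230.2]
eef_rot: [-180.0, 0.0, 18.8]
contact_force: [0.7, 0.5, 1.3]
grip_width: 50.0
finger_force: 0.0
```

>>> jog_arm:
  rows:
    - [2,-4.1,0,0]
    - [2,-4.1,0,0]
    - [2,-4.1,0,0]
    - [2,-4.1,0,0]
    - [0,0,0,0]

```text
t: 1.65
tcp_pos: [459.1, -80.1, 230.9]
eef_rot: [-179.9, -0.1, 19.3]
contact_force: [0.3, -1.4, 0.7]
grip_width: 49.9
finger_force: 0.0
```

>>> jog_arm:
  rows:
    - [2,-4,0,0]
    - [2,-4,0,0]
    - [2,-4,0,0]
    - [0,0,0,-8.4]
    - [0,0,0,-8.4]

```text
t: 2.15
tcp_pos: [476.5, 47.5, 230.4]
eef_rot: [-180.0, 0.0, 36.1]
contact_force: [-0.8, 0.1, -0.1]
grip_width: 49.9
finger_force: 0.0
```

>>> jog_arm:
  rows:
    - [0,0,0,0]
    - [0,0,0,0]

```text
t: 2.35
tcp_pos: [476.5, 45.9, 230.4]
eef_rot: [-180.0, 0.0, 35.3]
contact_force: [0.2, -0.0, -1.0]
grip_width: 50.1
finger_force: 0.0
```

```bash
python3 - <<'E'
from h import *
c=cap("wrist","w2.png"); s=arm.get_state(); print({k:np.round(s[k],2) for k in("t","joints","tcp_pos","eef_rot","contact_force")})
print(proj(c,[[478.5,53.3,186],[478.5,53.3,138],[535,94,138]]))
E
```

```text
{'t': np.float64(2.4), 'joints': array([ 21.19,   0.72, -31.89, 105.5 ,   0.4 ,  73.9 , -65.46]), 'tcp_pos': array([476.53,  45.87, 230.47]), 'eef_rot': array([-1.7999e+02,  1.0000e-02,  3.5350e+01]), 'contact_force': array([-0.08,  0.29,  0.4 ])}
[[273.88370427 228.9762804 ]
 [274.81862676 210.812013  ]
 [274.05132194 128.16798115]]
```

View pics/w2.png

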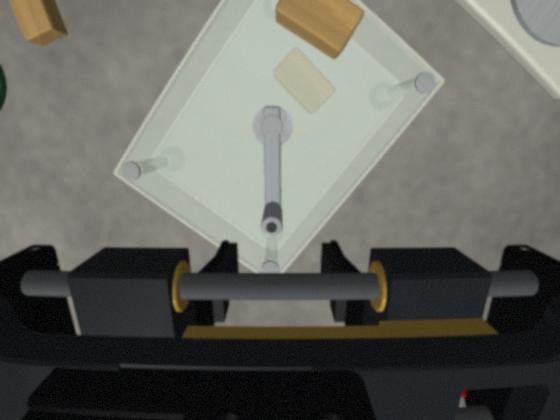

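The wrist view shows the pin top at (271,226) against a predicted (274,229), so it agrees to about 2 mm, and the lever points straight up the image. The pin is between the fingers' planes, so I'll descend around it.

>>> jog_arm:
  rows:
    - [0.7,-0.6,0,0]
    - [0,0,2.5,0]
    - [0,0,2.6,0]
    - [0,0,2.5,0]
    - [0,0,0,0]

```text
t: 2.9
tcp_pos: [476.8, 55.5, 151.8]
eef_rot: [-179.8, 0.2, 35.6]
contact_force: [-0.4, -0.5, 0.3]
grip_width: 49.8
finger_force: 0.0
```

>>> jog_arm:
  rows:
    - [0,0,0,0]
    - [0,0,0,0]
    - [0,0,0,0]
  hand: 2.2

```text
t: 3.2
tcp_pos: [479.6, 55.5, 155.9]
eef_rot: [179.9, -0.1, 35.6]
contact_force: [0.8, -0.5, -1.1]
grip_width: 33.6
finger_force: 0.0
```

>>> jog_arm:
  rows:
    - [0,0,0,0]
    - [0,0,0,0]
    - [0,0,0,0]

```text
t: 3.5
tcp_pos: [478.8, 55.3, 154.8]
eef_rot: [180.0, -0.0, 35.6]
contact_force: [-0.9, -0.4, 0.5]
grip_width: 22.9
finger_force: 0.0
```

```bash
python3 - <<'E'
from h import *
c=cap("wrist","w3.png"); s=arm.get_state(); print({k:np.round(s[k],2) for k in("t","tcp_pos","eef_rot","contact_force","wrist_torque","grip_width","finger_force")})
E
```

```text
{'t': np.float64(3.55), 'tcp_pos': array([478.8 ,  55.34, 154.72]), 'eef_rot': array([ 1.7999e+02, -1.0000e-02,  3.5630e+01]), 'contact_force': array([ 0.43, -0.5 , -0.73]), 'wrist_torque': array([-0.02, -0.04,  0.04]), 'grip_width': np.float64(22.42), 'finger_force': np.float64(0.0)}
```

View pics/w3.png

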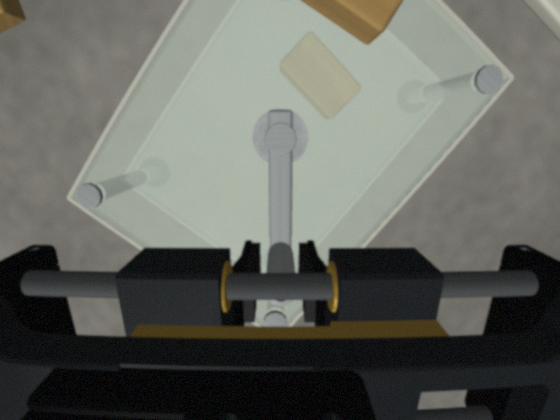

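The fingers straddle the pin, with the lever centred near column 281. Now I'll swing the crank clockwise (tool −y, + turn) along the arc.

>>> jog_arm:
  rows:
    - [0,-0.15,0,0]
    - [0,-0.15,0,0]
    - [0,-0.15,0,0]
    - [0.004,-0.24,0,2]
    - [0.004,-0.24,0,2]

```text
t: 4.05
tcp_pos: [474.5, 61.5, 154.9]
eef_rot: [179.9, -0.1, 31.5]
contact_force: [4.6, -7.6, -1.2]
grip_width: 22.3
finger_force: 4.0
```

>>> jog_arm:
  rows:
    - [0.004,-0.24,0,2]
    - [0.004,-0.24,0,2]
    - [0.004,-0.24,0,2]
    - [0,0,0,0]
    - [0,0,0,0]

```text
t: 4.55
tcp_pos: [470.8, 67.7, 154.8]
eef_rot: [179.9, -0.0, 25.6]
contact_force: [3.4, -6.4, -0.9]
grip_width: 22.1
finger_force: 3.7
```

>>> jog_arm:
  rows:
    - [0.004,-0.24,0,2]
    - [0.004,-0.24,0,2]
    - [0.004,-0.24,0,2]
    - [0.004,-0.24,0,2]
    - [0.004,-0.24,0,2]

```text
t: 5.05
tcp_pos: [466.3, 78.6, 154.7]
eef_rot: [179.9, -0.0, 15.5]
contact_force: [2.9, -7.4, -0.7]
grip_width: 21.9
finger_force: 4.0
```

>>> jog_arm:
  rows:
    - [0.004,-0.24,0,2]
    - [0.004,-0.24,0,2]
    - [0.004,-0.24,0,2]
    - [0,0,0,0]
    - [0,0,0,0]

```text
t: 5.55
tcp_pos: [464.4, 85.7, 154.6]
eef_rot: [179.9, 0.0, 9.6]
contact_force: [0.9, -8.1, 0.2]
grip_width: 22.1
finger_force: 3.7
```

```bash
cat >> h.py <<'E'
def tool():
    s=arm.get_state(); p=np.radians(s["eef_rot"][2]); F=s["contact_force"]
    x=np.array([np.cos(p),np.sin(p)]);y=np.array([np.sin(p),-np.cos(p)])
    pin=s["tcp_pos"][:2]+y*3.1; d=pin-np.array([535.7,96])
    print("t%.2f Fx %.1f Fy %.1f yaw %.1f pin r %.1f ang %.1f gw %.1f"%(s["t"],F[:2]@x,F[:2]@y,s["eef_rot"][2],np.hypot(*d),np.degrees(np.arctan2(d[1],d[0]))%360,s["grip_width"]))
E
python3 -c "
from h import *
tool()"
```

```text
t5.55 Fx -0.5 Fy 8.2 yaw 9.6 pin r 72.0 ang 190.7 gw 22.1
```

>>> jog_arm:
  rows:
    - [0.03,-0.24,0,2]
    - [0.03,-0.24,0,2]
    - [0.03,-0.24,0,2]
    - [0.03,-0.24,0,2]
    - [0.004,-0.24,0,2]

```text
t: 6.05
tcp_pos: [464.1, 97.5, 154.4]
eef_rot: [179.8, 0.0, -0.5]
contact_force: [0.2, -8.5, 1.4]
grip_width: 22.0
finger_force: 4.0
```

>>> jog_arm:
  rows:
    - [0.004,-0.24,0,2]
    - [0,0,0,0]
    - [0,0,0,0]

```text
t: 6.35
tcp_pos: [464.2, 100.1, 154.4]
eef_rot: [179.9, 0.0, -2.4]
contact_force: [-0.4, -7.9, 0.8]
grip_width: 21.9
finger_force: 3.7
```

```bash
python3 -c "
from h import *
tool()"
```

```text
t6.35 Fx -0.0 Fy 7.9 yaw -2.4 pin r 71.7 ang 179.2 gw 21.9
```

>>> jog_arm:
  rows:
    - [0.01,-0.12,0,1]
    - [0.01,-0.12,0,1]
    - [0.01,-0.12,0,1]
    - [0,0,0,0]
    - [0,0,0,0]

```text
t: 6.85
tcp_pos: [464.5, 103.5, 154.3]
eef_rot: [179.8, 0.0, -5.5]
contact_force: [0.0, -7.7, 1.3]
grip_width: 21.9
finger_force: 3.9
```

>>> jog_arm:
  rows:
    - [0.01,-0.12,0,1]
    - [0.01,-0.12,0,1]
    - [0,0,0,0]

```text
t: 7.15
tcp_pos: [464.8, 106.0, 154.3]
eef_rot: [179.8, 0.1, -7.5]
contact_force: [-1.4, -7.7, 1.9]
grip_width: 22.1
finger_force: 3.9
```

>>> jog_arm:
  rows:
    - [0.01,-0.12,0,1]
    - [0.01,-0.12,0,1]
    - [0,0,0,0]

```text
t: 7.45
tcp_pos: [465.3, 108.3, 154.2]
eef_rot: [179.8, 0.1, -9.5]
contact_force: [-2.0, -9.2, 2.5]
grip_width: 22.3
finger_force: 3.9
```

>>> jog_arm:
  rows:
    - [0.01,-0.12,0,1]
    - [0.005,-0.06,0,0.5]
    - [0,0,0,0]

```text
t: 7.75
tcp_pos: [465.6, 110.1, 154.2]
eef_rot: [179.8, 0.1, -11.0]
contact_force: [-2.2, -7.6, 2.1]
grip_width: 22.3
finger_force: 4.0
```

>>> jog_arm:
  rows:
    - [0.01,-0.12,0,1]
    - [0.01,-0.12,0,1]
    - [0,0,0,0]

```text
t: 8.05
tcp_pos: [466.2, 112.4, 154.2]
eef_rot: [179.8, 0.1, -13.0]
contact_force: [-2.2, -6.7, 1.8]
grip_width: 21.9
finger_force: 3.9
```

>>> jog_arm:
  rows:
    - [0.01,-0.12,0,1]
    - [0.01,-0.12,0,1]
    - [0,0,0,0]

```text
t: 8.35
tcp_pos: [467.0, 114.7, 154.2]
eef_rot: [179.8, 0.1, -15.0]
contact_force: [-2.2, -7.9, 1.6]
grip_width: 22.1
finger_force: 3.9
```

>>> jog_arm:
  rows:
    - [0.01,-0.12,0,1]
    - [0.01,-0.12,0,1]
    - [0,0,0,0]

```text
t: 8.65
tcp_pos: [467.7, 117.0, 154.1]
eef_rot: [179.8, 0.1, -17.0]
contact_force: [-3.6, -7.3, 1.9]
grip_width: 22.1
finger_force: 3.9
```

>>> jog_arm:
  rows:
    - [0.01,-0.12,0,1]
    - [0.01,-0.12,0,1]
    - [0,0,0,0]

```text
t: 8.95
tcp_pos: [468.5, 119.3, 154.1]
eef_rot: [179.8, 0.1, -19.0]
contact_force: [-3.4, -7.3, 2.9]
grip_width: 22.1
finger_force: 3.9
```

>>> jog_arm:
  rows:
    - [0.01,-0.12,0,1]
    - [0.01,-0.12,0,1]
    - [0,0,0,0]

```text
t: 9.25
tcp_pos: [469.5, 121.5, 154.1]
eef_rot: [179.8, 0.1, -21.0]
contact_force: [-2.9, -7.3, 2.0]
grip_width: 21.9
finger_force: 3.9
```

>>> jog_arm:
  rows:
    - [0.01,-0.12,0,1]
    - [0.01,-0.12,0,1]
    - [0,0,0,0]

```text
t: 9.55
tcp_pos: [470.5, 123.7, 154.0]
eef_rot: [179.8, 0.1, -23.0]
contact_force: [-4.0, -6.6, 1.6]
grip_width: 22.1
finger_force: 3.9
```

```bash
python3 -c "
from h import *
tool()"
```

```text
t9.55 Fx -1.1 Fy 7.7 yaw -23.0 pin r 70.9 ang 159.5 gw 22.1
```

>>> jog_arm:
  rows:
    - [0.005,-0.12,0,1]
    - [0.005,-0.12,0,1]
    - [0,0,0,0]

```text
t: 9.85
tcp_pos: [471.5, 125.9, 154.1]
eef_rot: [179.8, 0.1, -25.0]
contact_force: [-4.6, -7.3, 2.1]
grip_width: 21.9
finger_force: 3.9
```

>>> jog_arm:
  rows:
    - [0.005,-0.12,0,1]
    - [0.005,-0.12,0,1]
    - [0,0,0,0]

```text
t: 10.15
tcp_pos: [472.5, 128.0, 154.0]
eef_rot: [179.8, 0.1, -27.0]
contact_force: [-3.6, -6.1, 2.7]
grip_width: 21.9
finger_force: 3.9
```

>>> jog_arm:
  rows:
    - [0.005,-0.12,0,1]
    - [0.005,-0.12,0,1]
    - [0,0,0,0]

```text
t: 10.45
tcp_pos: [473.7, 130.1, 154.0]
eef_rot: [179.8, 0.1, -29.0]
contact_force: [-3.6, -6.8, 2.8]
grip_width: 21.9
finger_force: 3.9
```

>>> jog_arm:
  rows:
    - [0.005,-0.12,0,1]
    - [0.005,-0.12,0,1]
    - [0,0,0,0]

```text
t: 10.75
tcp_pos: [474.9, 132.2, 154.0]
eef_rot: [179.8, 0.1, -31.0]
contact_force: [-3.4, -6.5, 2.4]
grip_width: 22.3
finger_force: 3.9
```

```bash
python3 -c "
from h import *
tool(); s=arm.get_state(); print(s['wrist_torque'],s['joints'].round(1))"
```

```text
t10.75 Fx 0.4 Fy 7.3 yaw -31.0 pin r 70.8 ang 151.7 gw 22.3
[-1.48962468  0.93961748  0.00874111] [  11.1    6.7  -33.7  109.4    4.2   65.3 -145.1]
```

Joint 7 is near its limit (−145 against −152), so from here I move without turning. The misalignment stays within a few degrees.

>>> jog_arm:
  rows:
    - [0.003,-0.12,0,0]
    - [0.003,-0.12,0,0]
    - [0,0,0,0]

```text
t: 11.05
tcp_pos: [475.9, 133.9, 153.9]
eef_rot: [179.7, 0.1, -30.9]
contact_force: [-5.3, -8.8, 2.6]
grip_width: 22.1
finger_force: 4.7
```

Force is rising to about 10 N with finger force at 4.7, so it is coming up tight. Loading on in small steps.

>>> jog_arm:
  rows:
    - [0.003,-0.1,0,0]
    - [0,0,0,0]

```text
t: 11.25
tcp_pos: [476.3, 134.4, 153.8]
eef_rot: [179.7, 0.1, -30.9]
contact_force: [-5.9, -8.8, 4.3]
grip_width: 22.3
finger_force: 5.3
```

```bash
python3 -c "
from h import *
tool(); s=arm.get_state(); print(s['finger_force'],s['joints'].round(1)[6])"
```

```text
t11.25 Fx -0.6 Fy 10.6 yaw -30.9 pin r 70.7 ang 149.6 gw 22.3
5.265711879765149 -145.5
```

>>> jog_arm:
  rows:
    - [0.003,-0.1,0,0]
    - [0.003,-0.1,0,0]
    - [0,0,0,0]

```text
t: 11.55
tcp_pos: [477.1, 135.5, 153.6]
eef_rot: [179.6, 0.1, -31.0]
contact_force: [-7.7, -9.7, 4.3]
grip_width: 22.4
finger_force: 6.5
```

```bash
python3 -c "
from h import *
tool(); s=arm.get_state(); print(s['finger_force'],s['joints'].round(1)[6])"
```

```text
t11.55 Fx -1.6 Fy 12.3 yaw -31.0 pin r 70.6 ang 148.5 gw 22.4
6.4593105018138885 -145.7
```

>>> jog_arm:
  rows:
    - [0.003,-0.1,0,0]
    - [0.003,-0.1,0,0]
    - [0,0,0,0]
    - [0,0,0,0]

```text
t: 11.95
tcp_pos: [477.8, 136.5, 153.4]
eef_rot: [179.6, 0.1, -31.0]
contact_force: [-7.7, -12.6, 4.6]
grip_width: 22.4
finger_force: 7.6
```

```bash
python3 -c "
from h import *
tool(); s=arm.get_state(); print(s['finger_force'],s['joints'].round(1)[6])"
```

```text
t11.95 Fx -0.1 Fy 14.8 yaw -31.0 pin r 70.5 ang 147.5 gw 22.4
7.608819007873535 -145.9
```

>>> jog_arm:
  rows:
    - [0.002,-0.07,0,0]
    - [0,0,0,0]
    - [0,0,0,0]
    - [0,0,0,0]
    - [0,0,0,0]

```text
t: 12.45
tcp_pos: [478.1, 136.9, 153.4]
eef_rot: [179.5, 0.1, -31.0]
contact_force: [-9.2, -13.7, 4.7]
grip_width: 22.5
finger_force: 8.0
```

>>> jog_arm:
  rows:
    - [0,0,0,0]
    - [0,0,0,0]
    - [0,0,0,0]

```text
t: 12.75
tcp_pos: [478.1, 136.9, 153.4]
eef_rot: [179.5, 0.1, -31.0]
contact_force: [-7.2, -13.5, 5.3]
grip_width: 22.3
finger_force: 8.0
```

>>> jog_arm:
  rows:
    - [0,0,0,0]

```text
t: 12.85
tcp_pos: [478.1, 136.8, 153.4]
eef_rot: [179.5, 0.1, -31.0]
contact_force: [-8.7, -11.6, 5.6]
grip_width: 22.2
finger_force: 8.0
```

>>> jog_arm:
  rows:
    - [0,0,0,0]

```text
t: 12.95
tcp_pos: [478.1, 136.8, 153.4]
eef_rot: [179.5, 0.1, -31.0]
contact_force: [-7.8, -13.7, 4.7]
grip_width: 22.2
finger_force: 8.0
```

>>> jog_arm:
  rows:
    - [0,0,0,0]

```text
t: 13.05
tcp_pos: [478.1, 136.8, 153.4]
eef_rot: [179.5, 0.1, -31.0]
contact_force: [-9.1, -13.5, 5.4]
grip_width: 22.4
finger_force: 8.0
```

>>> jog_arm:
  rows:
    - [0,0,0,0]

```text
t: 13.15
tcp_pos: [478.1, 136.9, 153.4]
eef_rot: [179.5, 0.1, -31.0]
contact_force: [-8.9, -13.3, 5.6]
grip_width: 22.3
finger_force: 8.0
```

```bash
python3 -c "
from h import *
tool(); s=arm.get_state(); print(s['finger_force'],s['joints'].round(1)[6])"
```

```text
t13.15 Fx -0.8 Fy 16.0 yaw -31.0 pin r 70.5 ang 147.2 gw 22.3
8.025396466255188 -146.0
```

About 15.8 N is steady and the finger force agrees (2 × 8.0). I'll hold a bit longer, then ease off.

>>> jog_arm:
  rows:
    - [0,0,0,0]
    - [0,0,0,0]
    - [0,0,0,0]
    - [0,0,0,0]
    - [0,0,0,0]

```text
t: 13.65
tcp_pos: [478.1, 136.9, 153.4]
eef_rot: [179.5, 0.1, -31.0]
contact_force: [-9.4, -13.6, 5.5]
grip_width: 22.3
finger_force: 8.0
```

>>> jog_arm:
  rows:
    - [0,0,0,0]
    - [0,0,0,0]
    - [0,0,0,0]

```text
t: 13.95
tcp_pos: [478.1, 136.9, 153.4]
eef_rot: [179.5, 0.1, -31.0]
contact_force: [-8.1, -13.2, 5.1]
grip_width: 22.2
finger_force: 8.0
```

>>> jog_arm:
  rows:
    - [0,0.1,0,0]
    - [0,0.15,0,0]
    - [0,0.2,0,0]
    - [0,0.2,0,0]
    - [0,0,0,0]

```text
t: 14.45
tcp_pos: [476.0, 133.3, 154.1]
eef_rot: [179.8, 0.0, -30.9]
contact_force: [-3.7, -5.8, 0.8]
grip_width: 22.3
finger_force: 3.5
```

```bash
python3 -c "
from h import *
tool(); s=arm.get_state(); print(s['finger_force'],s['joints'].round(1)[6])"
```

```text
t14.45 Fx -0.1 Fy 6.9 yaw -30.9 pin r 70.4 ang 150.5 gw 22.3
3.4707568222802365 -145.2
```

>>> jog_arm:
  rows:
    - [0,0.2,0,0]
    - [0,0.2,0,0]
    - [0,0.2,0,0]
    - [0,0.2,0,0]
    - [0,0,0,0]

```text
t: 14.95
tcp_pos: [473.0, 128.4, 154.7]
eef_rot: [-180.0, -0.0, -30.9]
contact_force: [-0.1, -0.4, -0.4]
grip_width: 21.8
finger_force: 0.0
```

>>> jog_arm:
  rows:
    - [0,0.1,0,0]
    - [0,0.1,0,0]
    - [0,0,0,0]
    - [0,0,0,0]

```text
t: 15.35
tcp_pos: [472.0, 126.6, 154.6]
eef_rot: [-180.0, -0.0, -30.9]
contact_force: [0.8, -0.3, -0.6]
grip_width: 21.7
finger_force: 0.0
```

```bash
python3 -c "
from h import *
tool(); s=arm.get_state(); print(s['finger_force'],s['joints'].round(1)[6])"
```

```text
t15.35 Fx 0.8 Fy -0.1 yaw -30.9 pin r 71.0 ang 156.8 gw 21.7
0.0 -144.0
```

>>> jog_arm:
  rows:
    - [0,0.1,0,0]
    - [0,0.1,0,0]
    - [0,0,0,0]

```text
t: 15.65
tcp_pos: [471.0, 124.9, 154.7]
eef_rot: [-180.0, -0.0, -30.9]
contact_force: [1.0, 0.4, 0.0]
grip_width: 22.0
finger_force: 0.4
```

Contact on the other side (finger force 0.4). Stepping up.

>>> jog_arm:
  rows:
    - [0,0.1,0,0]
    - [0,0.1,0,0]
    - [0,0,0,0]

```text
t: 15.95
tcp_pos: [470.1, 123.6, 154.8]
eef_rot: [-179.9, -0.0, -30.9]
contact_force: [2.5, 2.9, -0.0]
grip_width: 21.7
finger_force: 1.8
```

>>> jog_arm:
  rows:
    - [0,0.1,0,0]
    - [0,0,0,0]
    - [0,0,0,0]

```text
t: 16.25
tcp_pos: [469.7, 122.8, 154.8]
eef_rot: [-179.9, -0.0, -30.8]
contact_force: [2.6, 4.9, 0.1]
grip_width: 22.1
finger_force: 2.6
```

Finger force is 2.6, which is about 5.2 N at the pin. Holding for 0.8 s, then backing off to mid-gap.

>>> jog_arm:
  rows:
    - [0,0,0,0]
    - [0,0,0,0]
    - [0,0,0,0]
    - [0,0,0,0]

```text
t: 16.65
tcp_pos: [469.7, 122.8, 154.8]
eef_rot: [-179.9, -0.0, -30.8]
contact_force: [2.3, 4.9, -0.9]
grip_width: 21.9
finger_force: 2.6
```

>>> jog_arm:
  rows:
    - [0,0,0,0]
    - [0,0,0,0]
    - [0,0,0,0]
    - [0,0,0,0]

```text
t: 17.05
tcp_pos: [469.7, 122.8, 154.8]
eef_rot: [-179.9, -0.0, -30.8]
contact_force: [3.2, 4.9, -0.6]
grip_width: 22.0
finger_force: 2.6
```

>>> jog_arm:
  rows:
    - [0,-0.15,0,0]
    - [0,-0.15,0,0]
    - [0,-0.2,0,0]
    - [0,-0.15,0,0]
    - [0,0,0,0]

```text
t: 17.55
tcp_pos: [472.6, 127.8, 154.4]
eef_rot: [180.0, 0.0, -30.9]
contact_force: [0.5, 0.2, 0.3]
grip_width: 22.0
finger_force: 0.0
```

```bash
python3 -c "
from h import *
tool(); s=arm.get_state(); print(s['finger_force'],s['joints'].round(1)[6])"
```

```text
t17.55 Fx 0.3 Fy -0.5 yaw -30.9 pin r 70.9 ang 155.8 gw 22.0
0.0 -144.2
```

>>> jog_arm:
  rows:
    - [0,0,0,0]
    - [0,0,0,0]
    - [0,0,0,0]
    - [0,0,0,0]
  hand: 4

```text
t: 17.95
tcp_pos: [472.7, 127.8, 154.6]
eef_rot: [180.0, 0.0, -30.9]
contact_force: [0.4, -0.8, 0.0]
grip_width: 39.0
finger_force: 0.0
```

>>> jog_arm:
  rows:
    - [0,0,-2,0]
    - [0,0,-3,0]
    - [0,0,-3,0]
    - [0,0,-3,0]
    - [0,0,0,0]

```text
t: 18.45
tcp_pos: [474.5, 128.6, 268.6]
eef_rot: [-179.8, -0.3, -30.9]
contact_force: [0.5, -0.4, -0.0]
grip_width: 40.2
finger_force: 0.0
```

>>> jog_arm:
  rows:
    - [0,0,0,0]
    - [0,0,0,0]
    - [0,0,0,0]

```text
t: 18.75
tcp_pos: [472.2, 127.7, 263.4]
eef_rot: [179.9, 0.1, -30.9]
contact_force: [0.1, 0.1, -0.2]
grip_width: 40.2
finger_force: 0.0
```

```bash
python3 - <<'E'
from h import *
S=cap("scene","s9.png"); T=cap("top","t9.png"); s=arm.get_state(); print(s["t"],s["tcp_pos"],s["contact_force"],abs(s["qvel"]).max())
r=lambda a:cv2.resize(a,None,fx=3,fy=3,interpolation=cv2.INTER_CUBIC)
cv2.imwrite("pics/crop9.png",np.hstack([r(cv2.imread("pics/t9.png")[125:255,185:315]),r(cv2.imread("pics/s9.png")[165:295,230:360])]))
E
```

```text
18.85 [472.35327768 127.75154875 263.76350884] [ 0.52874144 -0.55961554  0.12832227] 0.13695998512914878
```

View pics/crop9.png

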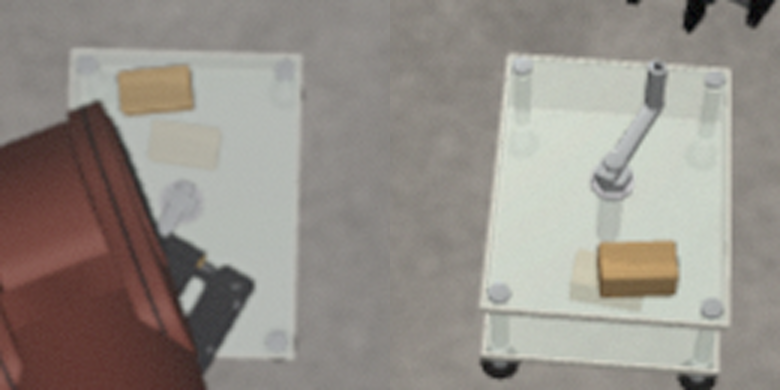

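The scene crop shows the pin standing clear at crop (657,67) on the +y side. The blocks are unmoved and the gripper is well above. Handing in.

```bash
python3 - <<'E'
from h import *
S=np.load("pics/s9.png.npy",allow_pickle=True).item(); print(plane(S,318.5,187,186)-[535.7,96,0])
print(arm.close_job())
E
```

```text
[-62.17533776  29.47707093 186.        ]
the job is handed in; nothing more can be done
None
```

The clamp screw is tight: I loaded the pin to about 16 N for over 1.5 s and it then held about 5 N of reverse push for about 1 s without moving; the crank is released with the pin 29 mm to the +y side, the blocks on the rack look unmoved, and the job is handed in at about 19 s.

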